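# Find the heavy side of a star handwheel and hold it down

## Task

The star handwheel on the green balancing stand is heavier on one side, which cannot be seen: turn the wheel by hand, by its ball-ended arms, and feel which side is heavy. Then bring the heavy side straight down and finish gripping the wheel there by one of its balls or arms, holding it still, so that the balance weight can be fitted at the top. Do not let go at the end, and leave the other things on the bench alone.

Things in the scene. Friction and masses are not known exactly. Their poses are not given: they have to be found in the camera images.
- stand: Green balancing stand, fixed to the bench: base plate 140 (x) x 130 (y) x 14 mm and two uprights, before and behind the wheel, 102 mm apart over their outsides, up to 166 mm above the bench. Origin under the middle of the base; z up; x along the wheel's axle, away from the robot at yaw 0.
- axle (a point): Middle of the wheel's level axle, 145 mm straight above the stand's origin. The stiff greased bearing holds the wheel wherever it is left: its drag is about 0.30 N m plus 0.15 N m per rad/s, equal both ways, so it does not coast. The heavy side adds 0.19 to 0.25 N m, most when it is level with the axle, none when it is straight up or down.
- wheel: Star handwheel, upright: grey disc 112 mm across, 26 mm thick, and five 11 mm steel arms 72 degrees apart, each with a 24 mm ball (four black, one red) centred 100 mm from the axle. One side of the disc is heavier inside: another side every time, invisible, unrelated to the red ball and to these axes. Origin on the axle's middle; x along the axle, z towards the red ball.
- wheel_turn (a joint): Angle of the wheel, rad, without stops: 0 (or a whole turn) when the red ball is straight up; grows as the top of the wheel moves towards the stand's -y (clockwise as seen from the robot).
- red_ball (a point): Centre of the red ball, 100 mm from the axle. At a ball, turning the wheel slowly takes about 3 N, some 2 N more while its heavy side is being lifted and some 2 N less while it is going down.
- tape: Roll of paper tape lying flat, 90 mm across, 25 mm high; origin under its middle. Bystander, loose: leave it alone.
- old_pincers: Old iron pincers lying flat, 52 x 148 x 15 mm; origin under its middle. Bystander, loose: leave it alone.
- palette_knife: Palette spatula with a wooden handle, lying flat, 33 x 200 x 16 mm; origin under its middle. Bystander, loose: leave it alone.
- offcut: Pine offcut lying flat, 55 x 70 x 18 mm; origin under its middle. Bystander, loose: leave it alone.
- pigment_pot2: Blue pigment pot, 63 mm across, 72 mm high; origin under its middle. Bystander, loose: leave it alone.
- pigment_pot3: Green pigment pot with a red lid, 51 mm across, 64 mm high; origin under its middle. Bystander, loose: leave it alone.

How it is judged:
On the way:
1. the fingers have turned the wheel by about 15 degrees or more from where it stood (red ball 25 mm from its start) (contact force between the fingers and wheel above 0.3 N and distance of red_ball from where it was at the start of the episode above 0.025 m), for 0.1 s.
At the end, for the whole second after the job is handed in: The wheel's heavy side points straight down to within 20 degrees (0.35 rad), the wheel is still (under 0.05 rad/s), and the fingers are gripping the wheel (more than 2 N on it) (angle between heavy_spot's own z axis and vertical above 2.7916 rad and contact force between the fingers and wheel above 2 N and velocity of joint wheel_turn between -0.05 and 0.05 rad/s); the arm keeps its last pose, push and grip.
It fails at once if a loose thing on the bench is pushed more than 30 mm from its place (distance of any of tape, old_pincers, palette_knife, offcut, pigment_pot2, pigment_pot3 from where it was at the start of the episode above 0.03 m).
It also fails if it takes over 72 s, if anything falls off the work surface, if the arm or the gripper's body presses on something with over 40 N, if the wrist force passes 120 N, or if a joint passes its speed limit or range.

## Robot

A 7-joint arm with a two-finger parallel gripper is mounted at the origin on the work surface; the furniture and walls round the work are solid. World frame = base frame: x ahead of the robot, y to its left, z up, the work surface at z = 0. Lengths are in m, angles in rad, forces in N, time in s.
With the tool pointing down it reaches from about 0.425 to 0.925 m from the base axis. Payload 6.8 kg.
Tool frame: the origin (TCP) lies at the very end of the fingers, on their centre line; the grasp point (between the pads) lies r.pinch_z behind it (r.pinch_z is the distance from the TCP to the grasp point, in m); z points along the fingers, y is the line along which they close (so a half turn about z gives the same grasp; the last joint's range is limited). The gripper opens to 85 mm and grips with 20 to 120 N. Pads are 22 mm wide; open, the fingers measure 114 mm over their backs; the gripper's body (76 mm by 85 mm) begins 54 mm behind the grasp point. The pads swing forward as they close: fully open they stand 13 mm farther back than shut.
Start: joints at [1.042, 0.477, 0.022, 1.555, -0.011, 1.109, -0.083], TCP at [0.276, -0.616, 0.198] pointing down, gripper open.
Joint ranges: [-2.96, 2.96], [-0.34, 2.1], [-1.41, 1.46], [0.24, 2.44], [-1.37, 4.51], [0.17, 1.92], [-2.96, 2.96]. Speed limits (rad/s): [2.39, 2.39, 3.14, 3.14, 3.14, 3.14, 3.14].

## Interface

Orientations are given as a rotation vector (axis times angle).
In Python, from bench import status, grab_frame, camera_model, r gives the robot as it stands. The module is installed in compiled form; this text tells all that it offers.
- The arm moves only by the shell command python3 -m creep 'ROWS' [FORCE]. ROWS is text: rows parted by semicolons, each of 7 numbers parted by spaces: the turn, a rotation vector about the tool's x, y, z in rad, then the shift along the tool's x, y, z in mm, then the opening, from -1 (shut) to 1 (fully open). In form: rx ry rz tx ty tz fingers; .... A call has 1 to 10 rows; each row is the pose to reach, as a shift and turn from the pose commanded when the call began, along the tool's axes at that moment; what a row does not reach only later rows make up. A row lasts 1/8 s, in which the tool goes at most 62.5 mm and 10.7 degrees, less where a joint would pass 70% of its speed; a pose out of reach is approached as far as the arm can. A call with a gripper value outside its range is refused whole. The fingers move at their own pace and stop on an object; FORCE is the grip in N (left out, the last holds). Time passes only in rows, so rows that repeat a pose let the fingers close. It gives the time, the measured TCP pose, the force, the opening and the grip force at its end, in the units of the state.
- status.get_obs(): the state, without advancing time (a new reading comes with each control period).
- grab_frame(name): name is "scene" or "top" or "wrist"; returns (picture, depth): 480x640x3 uint8, red, green, blue; 480x640 float32, m along the optical axis (not along the pixel's ray), 0 where there is no reading.
- camera_model(name): a dict with "K" (3x3 intrinsics, pixels), "rvec" (rotation vector, rad) and "tvec" (3), from world to camera coordinates, as OpenCV has them. Camera axes: x right, y down, z forward; pixel columns grow to the right and rows downward; lengths in m; the calibration is good to about 2 mm. The wrist camera is an equidistant fisheye: a pixel r from the principal point sees the ray r / f radians off the axis. A picture is of the moment at which its call begins: read the wrist's pose just before it. camera_model takes no time and is no camera call; for the wrist camera it gives the pose at the moment of the call.
- r.hand_in(): hands the job in; it is judged then, once.
The state is a dict: "clock": time; "joints": joint angles; "qvel": joint speeds; "tau": joint torques, N m; "tcp_pos": TCP position; "orientation": TCP orientation; "contact_force": force on the tool from outside, world axes, zero at the start; "moment": the same for the moment, N m; "grip_width": finger opening in m; "gripper_force": force on a finger pad.
Only numpy, scipy, OpenCV 4.12 (cv2) and the standard library are available. Lean on these libraries where they do the work, as an engineer would, in place of code of your own. Each camera call takes 0.05 s, during which the arm holds its last target. There are 200 camera calls.

## Working session

There is one attempt and no reset: what is moved stays moved. The work goes in short steps, Python scripts to look and compute and a shell command to move; the robot and the scene stay as the last step left them, time stands still between calls to the robot, and variables do not carry over. Pictures are saved under pics/ and viewed, at most 10 in all, crops included, and the job is handed in when it is done.

```bash
mkdir -p pics; python3 - <<'E'
from bench import status, grab_frame, camera_model, r
import cv2,numpy as np
print(status.get_obs(), r.pinch_z)
for n in("scene","top"):
    p,d=grab_frame(n); cv2.imwrite(f"pics/{n}0.png",p[...,::-1]); np.savez(f"{n}0.npz",p=p,d=d)
    m=camera_model(n); print(n,m["K"],m["rvec"],m["tvec"])
E
```

```text
{'clock': 0.0, 'joints': array([ 1.04189033,  0.47775981,  0.0223143 ,  1.5564433 , -0.01152029,
        1.10925019, -0.08312081]), 'qvel': array([ 3.97650390e-04, -1.15472985e-03,  8.73356357e-05,  9.62754639e-04,
       -1.42904295e-04,  8.39346933e-04,  5.91984028e-04]), 'tau': array([-5.12943006e-04, -5.96452010e+01,  1.60787769e+00, -2.81195533e+01,
        1.24394751e-02,  9.34407057e-03,  7.05484652e-06]), 'tcp_pos': array([ 0.27548299, -0.61553651,  0.1969557 ]), 'orientation': array([-3.07067054e+00, -6.55807179e-01,  7.16931171e-04]), 'contact_force': array([ 0.64277004, -0.09532723,  1.64672279]), 'moment': array([-0.00727508, -0.02845212, -0.02369173]), 'gripper_force': 0.0, 'grip_width': 0.08534797466690958} 0.0187
scene [[618.3803538    0.         310.82773376]
 [  0.         618.3803538  246.07760652]
 [  0.           0.           1.        ]] [ 0.80404244 -2.37581605  1.28182   ] [0.37838009 0.27308615 1.31247992]
top [[579.60096509   0.         317.95190408]
 [  0.         579.60096509 243.50524397]
 [  0.           0.           1.        ]] [ 2.12892886 -2.12640522  0.18557593] [0.01996518 0.46355035 1.46504384]
```

View pics/scene0.png

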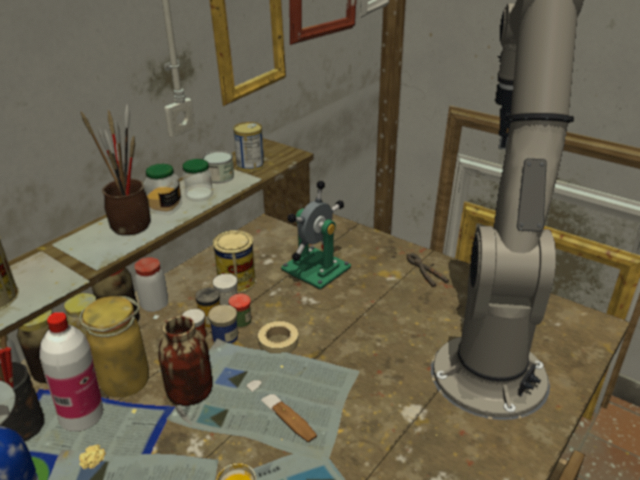

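View pics/top0.png

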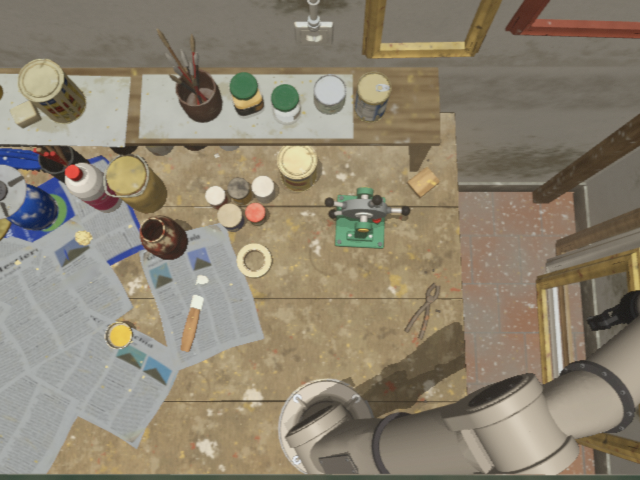

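The scene view shows the green stand around (317,250) with the wheel at (317,222). In the top view the stand is at about (362,220) and the pincers at (425,310). The offcut is at (423,182), beyond and to the right of the stand. Next I'll locate the stand and balls by colour and depth, and look at enlarged crops.

```bash
cat > h.py <<'E'
import cv2,numpy as np
from bench import status, grab_frame, camera_model, r
def world(n,u,v,d,m=None):
    m=m or camera_model(n); R=cv2.Rodrigues(np.array(m["rvec"]))[0]; K=m["K"]
    c=np.stack([(u-K[0,2])/K[0,0]*d,(v-K[1,2])/K[1,1]*d,d],-1)
    return (c-m["tvec"])@R
def cloud(n,d):
    v,u=np.mgrid[0:480,0:640]; return world(n,u.astype(float),v.astype(float),d.astype(float))
E
python3 - <<'E'
from h import *
for n,(x0,y0,x1,y1) in dict(scene=(270,170,370,300),top=(310,160,430,265)).items():
    z=np.load(n+"0.npz"); p,d=z["p"],z["d"]; W=cloud(n,d)
    cv2.imwrite(f"pics/{n}crop.png",cv2.resize(p[y0:y1,x0:x1,::-1],None,fx=4.5,fy=4.5,interpolation=cv2.INTER_CUBIC))
    h=cv2.cvtColor(p,cv2.COLOR_RGB2HSV); M=np.zeros((480,640),bool); M[y0:y1,x0:x1]=1
    g=M&(h[...,0]>60)&(h[...,0]<95)&(h[...,1]>110)&(d>0)
    P=W[g]; print(n,"green",g.sum(),P.min(0),P.max(0))
    b=P[abs(P[:,2]-.014)<.006]; print("base rect",cv2.minAreaRect(b[:,:2].astype(np.float32)*1000), b[:,:2].mean(0))
    red=M&((h[...,0]<8)|(h[...,0]>172))&(h[...,1]>130)&(d>0)
    k,l,s,c=cv2.connectedComponentsWithStats(red.astype(np.uint8))
    for i in range(1,k):
        if s[i,4]>5: print("red",c[i],s[i,4],np.median(W[l==i],0))
    hi=M&(W[...,2]>.05)&(W[...,2]<.28)&(p.max(2)<60)&(d>0)
    k,l,s,c=cv2.connectedComponentsWithStats(hi.astype(np.uint8))
    for i in range(1,k):
        if s[i,4]>15: print("dark",c[i],s[i,4],np.median(W[l==i],0))
E
cd pics; python3 -c "
import cv2,numpy as np
a=cv2.imread('scenecrop.png');b=cv2.imread('topcrop.png');
b=cv2.copyMakeBorder(b,0,max(0,a.shape[0]-b.shape[0]),0,0,0)
o=np.hstack([a,b]);s=min(800/o.shape[1],600/o.shape[0]);cv2.imwrite('crops.png',cv2.resize(o,None,fx=s,fy=s))"
```

```text
scene green 1615 [ 0.45886102 -0.15272898  0.00229301] [ 0.60035471 -0.00271446  0.16959968]
base rect ((529.2745361328125, -85.05593872070312), (133.10194396972656, 141.704833984375), 89.55729675292969) [ 0.52430991 -0.07205176]
dark [290.91808874 189.69283276] 1172 [ 0.71521538 -0.22437662  0.11873401]
dark [320.36842105 184.75438596] 57 [ 0.52668902 -0.10510377  0.24791425]
dark [340.44444444 203.83333333] 36 [ 0.52119221 -0.18317329  0.16047661]
dark [315.32254585 232.0798274 ] 927 [ 0.52066063 -0.07129773  0.13019111]
dark [295.78688525 256.91803279] 61 [ 0.53180015 -0.00831084  0.08383538]Traceback (most recent call last):
  File "<stdin>", line 7, in <module>
    return umr_minimum(a, axis, None, out, keepdims, initial, where)
ValueError: zero-size array to reduction operation minimum which has no identity
```

View pics/crops.png

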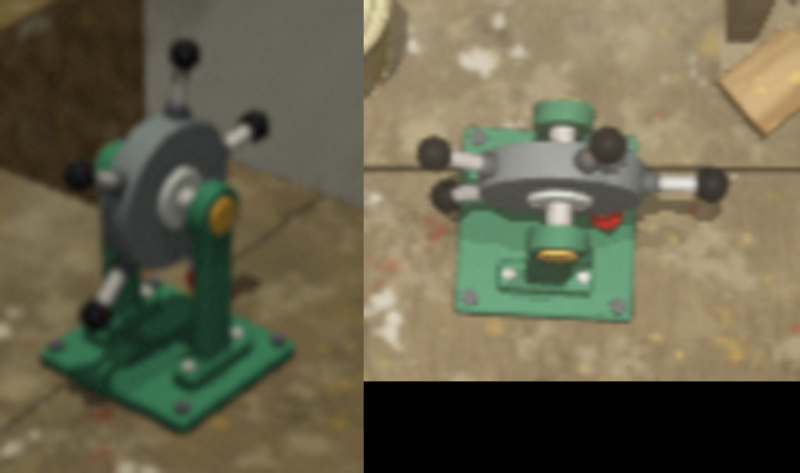

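The crops show four black balls. In full-frame pixels they are at about (320,185), (340,204), (292,218) and (296,257) in the scene view, and (377,200), (406,211), (329,202) and (333,214) in the top view. The red ball is low on the right behind the near upright. I'll refine by least squares on the ball centres in both views.

```bash
python3 - <<'E'
from h import *
from scipy.optimize import least_squares
S=dict(scene=[(320.6,184.9),(340,204.7),(296.4,256.6),(291.7,218)],top=[(377,199.9),(405.8,210.6),(332.9,213.6),(329.4,202)])
off=np.radians([0,72,216,288])
obs=[]
for n,L in S.items():
    p=np.load(n+"0.npz")["p"].astype(int)
    m=camera_model(n)
    for i,(u,v) in enumerate(L):
        yy,xx=np.mgrid[0:480,0:640]
        k=(np.hypot(xx-u,yy-v)<8)&(p.max(2)<62)
        print(n,i,k.sum(),round(xx[k].mean(),1),round(yy[k].mean(),1)); obs.append((m,i,np.array([xx[k].mean(),yy[k].mean()]),k.sum()))
def f(q):
    o=[]
    for m,i,uv,c in obs:
        a=q[2]+off[i]; X=np.array([q[0]+q[3]*.1*np.sin(a),q[1]-.1*np.sin(a)*np.cos(q[3]),.145+.1*np.cos(a)])
        o.append((cv2.projectPoints(X[None],m["rvec"],m["tvec"],m["K"],None)[0].ravel()-uv))
    return np.ravel(o)
s=least_squares(f,[.529,-.085,.2,0],loss="soft_l1"); print(s.x,np.degrees(s.x[2])); print(s.fun.reshape(-1,2).round(1))
E
```

```text
scene 0 58 320.3 184.8
scene 1 40 340.3 204.0
scene 2 101 297.8 257.6
scene 3 144 290.8 217.3
top 0 7 376.1 203.1
top 1 15 404.9 212.0
top 2 16 332.4 214.2
top 3 0 nan nan<stdin>:12: RuntimeWarning: Mean of empty slice.
  ret = ret.dtype.type(ret / rcount)
Traceback (most recent call last):
ValueError: Residuals are not finite in the initial point.
```

```bash
python3 - <<'E'
from h import *
from scipy.optimize import least_squares
S=dict(scene=[(320.4,184.9),(340.1,204.4),(296.8,256.8),(291.5,217.8)],top=[(377,199.9),(405.8,210.6),(332.9,213.6),(329.4,202)])
off=np.radians([0,72,216,288])
M={n:camera_model(n) for n in S}
def f(q):
    a=q[2]+off; X=np.stack([q[0]-q[3]*-.1*np.sin(a),q[1]-.1*np.sin(a),.145+.1*np.cos(a)],1)
    return np.concatenate([(cv2.projectPoints(X,M[n]["rvec"],M[n]["tvec"],M[n]["K"],None)[0][:,0]-np.array(L)).ravel() for n,L in S.items()])
s=least_squares(f,[.529,-.085,.2,0],loss="soft_l1"); print(s.x,np.degrees(s.x[2])); print(f(s.x).reshape(-1,2).round(1))
E
```

```text
[ 0.53115477 -0.09190934  0.21985667 -0.05773699] 12.596859190791168
[[ 1.  -0.1]
 [ 0.7 -0.2]
 [ 0.2 -0.3]
 [ 1.   0.3]
 [-0.3 -0.6]
 [-0.5 -0.4]
 [-0.3 -0.4]
 [-0.4 -0.3]]
```

Axle is at about (0.531, -0.0915, 0.145) and the stand yaw is about -3.3°. The top black ball sits 12.6° clockwise from straight up, so red is at 156.6°. I'll move above that ball with the fingers closing along the axle.

```bash
python3 -m creep '0 0 -0.109 44 -35 -25 1; 0 0 -0.218 87 -71 -50 1; 0 0 -0.328 131 -106 -75 1; 0 0 -0.437 175 -142 -90 1; 0 0 -0.546 219 -177 -105 1; 0 0 -0.656 262 -213 -115 1; 0 0 -0.765 306 -248 -123 1; 0 0 -0.874 350 -284 -123 1; 0 0 -0.983 394 -319 -123 1; 0 0 -1.093 437 -354 -123 1' 40; python3 -m creep '0 0 0 0 0 0 1; 0 0 0 0 0 0 1; 0 0 0 0 0 0 1'
python3 - <<'E'
from h import *
o=status.get_obs(); R=cv2.Rodrigues(o["orientation"])[0]; print(o["tcp_pos"],R.round(3),o["contact_force"],o["joints"])
p,d=grab_frame("scene"); cv2.imwrite("pics/s1.png",cv2.resize(p[110:310,230:450,::-1],None,fx=3,fy=3,interpolation=cv2.INTER_CUBIC))
E
```

```text
clock: 1.35
tcp_pos: [0.5304, -0.1129, 0.3207]
orientation: [-2.28, -2.161, 0.0]
contact_force: [0.5, 0.3, 0.8]
grip_width: 0.0854
gripper_force: 0.0
clock: 1.72
tcp_pos: [0.5294, -0.1162, 0.3207]
orientation: [-2.287, -2.154, 0.001]
contact_force: [-0.5, -0.6, 0.9]
grip_width: 0.0854
gripper_force: 0.0
[ 0.52940864 -0.11623485  0.32066549] [[ 0.06   0.998 -0.001]
 [ 0.998 -0.06  -0.001]
 [-0.001 -0.001 -1.   ]] [-0.48769925 -0.57935574  0.87092514] [ 0.47837305  0.19332636 -0.44020975  1.68653969  0.08611146  1.28139067
 -0.03943084]
```

View pics/s1.png

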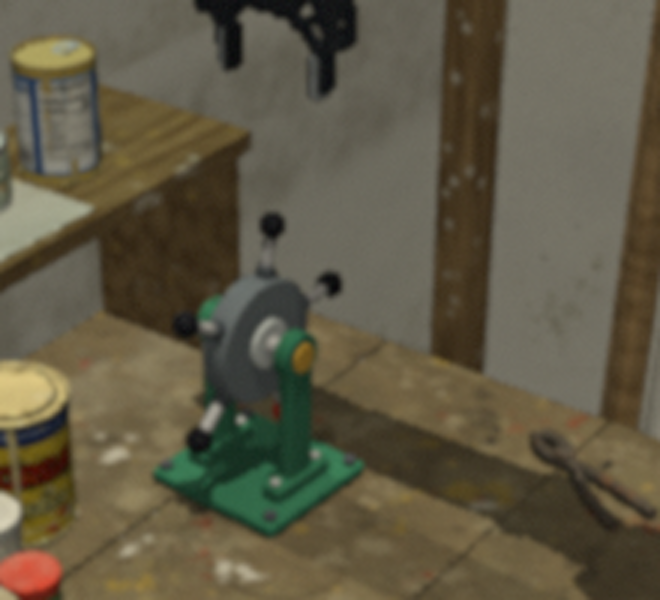

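The gripper is hanging above the top ball, fingers straddling it along the axle. I'll descend and grip.

```bash
python3 -m creep '0 0 0 3 1 50 1; 0 0 0 3 1 75 1; 0 0 0 3 1 100 1; 0 0 0 3 1 100 1; 0 0 0 3 1 100 -1; 0 0 0 3 1 100 -1; 0 0 0 3 1 100 -1; 0 0 0 3 1 100 -1; 0 0 0 3 1 100 -1; 0 0 0 3 1 100 -1' 40;  python3 -m creep '0 0 0 0 0 0 -1; 0 0 0 0 0 0 -1'
python3 - <<'E'
from h import *
p,d=grab_frame("scene"); cv2.imwrite("pics/s2.png",cv2.resize(p[110:310,230:450,::-1],None,fx=3,fy=3,interpolation=cv2.INTER_CUBIC))
E
```

```text
clock: 3.02
tcp_pos: [0.5313, -0.1116, 0.2211]
orientation: [2.284, 2.157, 0.0]
contact_force: [-0.6, 0.4, 2.7]
grip_width: 0.0002
gripper_force: 0.7
clock: 3.28
tcp_pos: [0.5313, -0.1115, 0.2211]
orientation: [2.284, 2.157, 0.0]
contact_force: [0.2, -0.9, 2.9]
grip_width: 0.0
gripper_force: 1.1
```

View pics/s2.png

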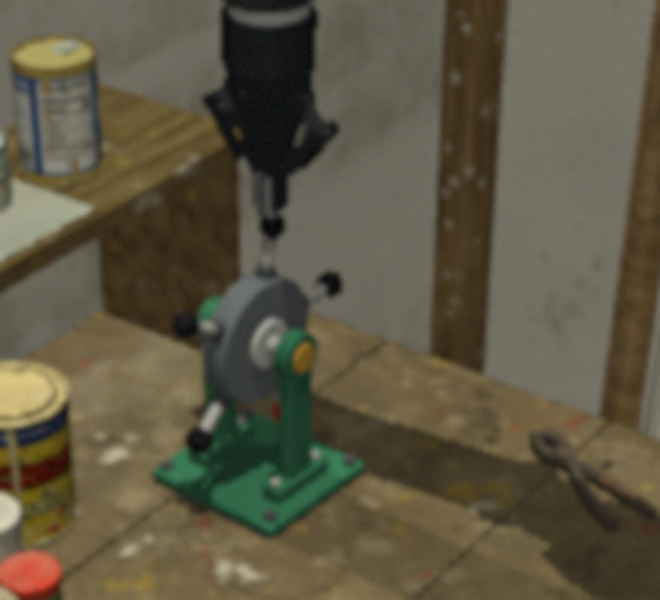

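The fingers shut fully (width 0) and appear at (272,205), just above the ball at (272,225). So they missed it, and I'll check the TCP against the picture.

```bash
python3 - <<'E'
from h import *
o=status.get_obs(); m=camera_model("scene")
for X in (o["tcp_pos"],o["tcp_pos"]+[0,0,.0187],[.530,-.1133,.2426]):
    uv=cv2.projectPoints(np.array(X)[None],m["rvec"],m["tvec"],m["K"],None)[0].ravel(); print(uv,(uv-[230,110])*3)
p,d=grab_frame("scene"); W=cloud("scene",d)
for u,v in((272,225),(272,200),(272,190),(265,190),(280,190)): print(u,v,W[110+v//3,230+u//3],p[110+v//3,230+u//3])
w,_=grab_frame("wrist"); cv2.imwrite("pics/w1.png",w[...,::-1])
print(o["tcp_pos"],o["grip_width"])
E
```

```text
[320.48009601 192.70010783] [271.44028802 248.10032348]
[320.42200526 186.01771643] [271.26601577 228.05314929]
[321.27288112 184.88336847] [273.81864337 224.6501054 ]
272 225 [ 0.52723131 -0.10449129  0.24680311] [12 12 10]
272 200 [ 0.52510143 -0.10203614  0.27302307] [53 54 51]
272 190 [ 0.52805241 -0.1060018   0.27867007] [51 52 50]
265 190 [ 0.52890425 -0.09912827  0.28116591] [65 66 63]
280 190 [ 0.51954977 -0.10687077  0.28079007] [14 16 18]
[ 0.5313437  -0.11154791  0.22107276] 7.534428659631309e-05
```

View pics/w1.png

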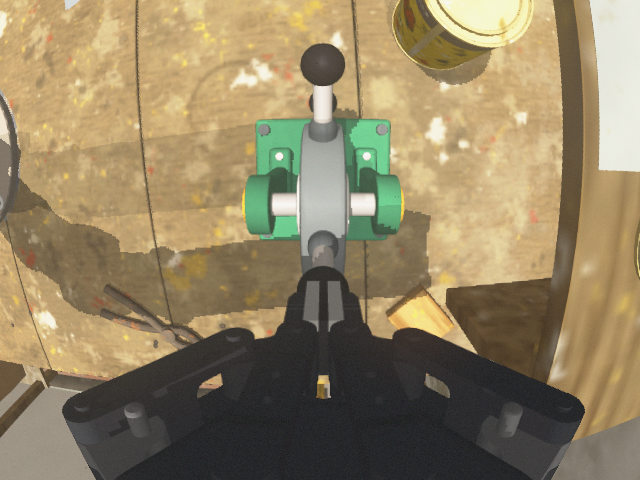

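In the wrist view the shut fingers end on top of the ball at about (322,275), and depth puts their ends at z ≈ 0.257, not the reported 0.221. The real tips are therefore about 36 mm higher than the reported TCP. I'll open, go 36 mm lower and grip again.

```bash
python3 -m creep '0 0 0 0 0 -5 1; 0 0 0 0 0 -5 1; 0 0 0 0 0 -5 1; 0 0 0 0 0 -5 1; 0 0 0 -1 0 10 1; 0 0 0 -2 0 25 1; 0 0 0 -2 0 35 1; 0 0 0 -2 0 35 1;0 0 0 -2 0 35 -1;0 0 0 -2 0 35 -1' 40;  python3 -m creep '0 0 0 0 0 0 -1; 0 0 0 0 0 0 -1; 0 0 0 0 0 0 -1; 0 0 0 0 0 0 -1'
python3 - <<'E'
from h import *
p,d=grab_frame("scene"); cv2.imwrite("pics/s3.png",cv2.resize(p[110:310,230:450,::-1],None,fx=3,fy=3,interpolation=cv2.INTER_CUBIC))
E
```

```text
clock: 4.68
tcp_pos: [0.5315, -0.1135, 0.1864]
orientation: [2.283, 2.157, 0.001]
contact_force: [-0.3, 0.1, 0.3]
grip_width: 0.0519
gripper_force: 0.0
clock: 5.18
tcp_pos: [0.5311, -0.1136, 0.1864]
orientation: [2.284, 2.157, -0.0]
contact_force: [-3.4, -0.0, 6.4]
grip_width: 0.0217
gripper_force: 38.9
```

View pics/s3.png

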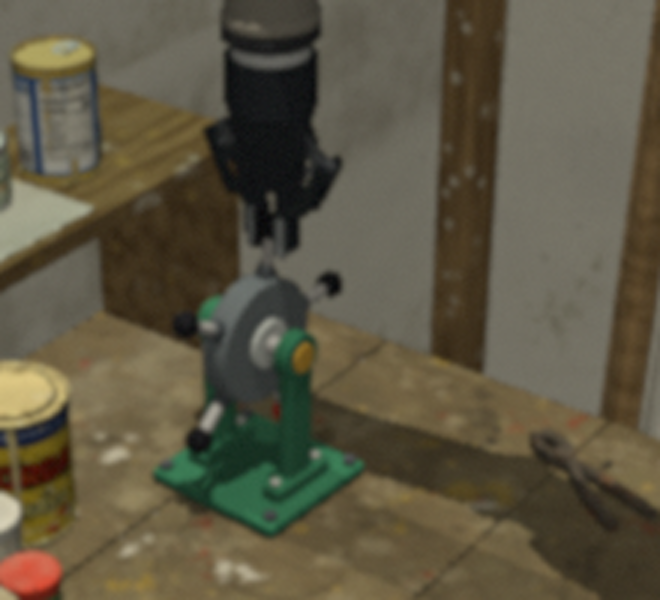

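The fingers now hold the ball (width 21.7 mm, 39 N, tips around (290,250)). I'll start turning: first 30° counter-clockwise to check the grip.

```bash
f(){ grep -E 'clock|tcp_pos|contact|grip_w' | sed 's/.*: //' | paste -sd' '; }
python3 -m creep '0 0 0 8.6 0 -1.5 -1; 0 0 0 17.3 0 -2.3 -1' 40 | f
python3 -m creep '0 0 0 8.7 0 0 -1; 0 0 0 17.4 0 0.7 -1' | f
python3 -m creep '0 0 0 8.6 0 1.5 -1; 0 0 0 17.0 0 3.8 -1' | f
python3 - <<'E'
from h import *
p,d=grab_frame("scene"); cv2.imwrite("pics/s4.png",cv2.resize(p[110:310,230:450,::-1],None,fx=3,fy=3,interpolation=cv2.INTER_CUBIC))
E
```

```text
5.48 [0.5319, -0.0988, 0.1885] [-1.7, -5.7, 2.2] 0.022
5.72 [0.5329, -0.0809, 0.1878] [-1.8, -5.7, 4.2] 0.0219
5.98 [0.5339, -0.0633, 0.1841] [-3.0, -4.2, 7.5] 0.0217
```

View pics/s4.png

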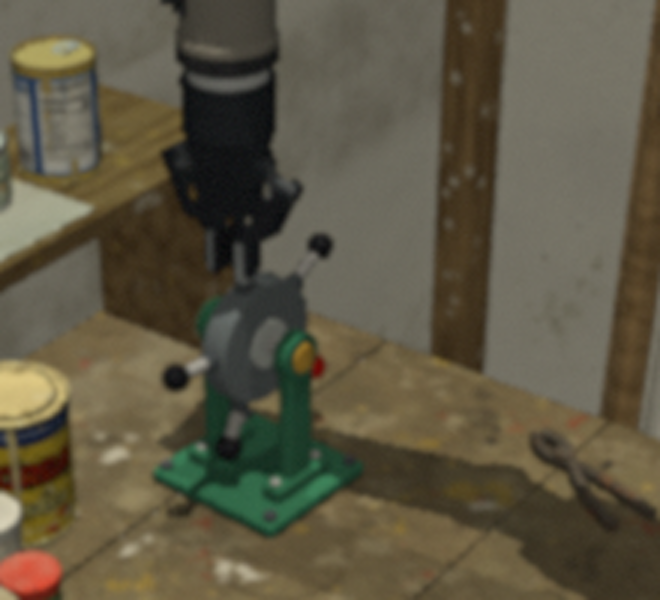

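The wheel followed: the gripped ball moved left and red is now visible at (318,367). I'll continue to about -77°, then sweep back clockwise, reading force every 10°.

```bash
f(){ grep -E 'clock|tcp_pos|contact|grip_w' | sed 's/.*: //' | paste -sd' ' | tee -a log.txt; }
python3 -m creep '0 0 0 8.2 0 2.9 -1; 0 0 0 16.1 0 6.6 -1' | f
python3 -m creep '0 0 0 7.6 0 4.4 -1; 0 0 0 14.7 0 9.4 -1' | f
python3 -m creep '0 0 0 6.7 0 5.6 -1; 0 0 0 12.9 0 11.7 -1' | f
python3 -m creep '0 0 0 5.6 0 6.7 -1; 0 0 0 10.6 0 13.8 -1' | f
python3 -m creep '0 0 0 4.4 0 7.6 -1; 0 0 0 8.1 0 15.5 -1' | f
python3 -m creep '0 0 0 3.0 0 8.2 -1; 0 0 0 5.3 0 16.6 -1' | f
echo back
python3 -m creep '0 0 0 -2.3 0 -8.4 -1; 0 0 0 -5.3 0 -16.6 -1' | f
python3 -m creep '0 0 0 -3.7 0 -7.9 -1; 0 0 0 -8.1 0 -15.5 -1' | f
python3 -m creep '0 0 0 -5 0 -7.1 -1; 0 0 0 -10.6 0 -13.8 -1' | f
python3 -m creep '0 0 0 -6.2 0 -6.1 -1; 0 0 0 -12.9 0 -11.7 -1' | f
python3 -m creep '0 0 0 -7.1 0 -5 -1; 0 0 0 -14.7 0 -9.4 -1' | f
python3 -m creep '0 0 0 -7.9 0 -3.7 -1; 0 0 0 -16.1 0 -6.6 -1' | f
python3 -m creep '0 0 0 -8.4 0 -2.3 -1; 0 0 0 -17 0 -3.8 -1' | f
python3 -m creep '0 0 0 -8.7 0 -0.7 -1; 0 0 0 -17.4 0 -0.7 -1' | f
python3 -m creep '0 0 0 -8.7 0 0.8 -1; 0 0 0 -17.3 0 2.3 -1' | f
```

```text
6.28 [0.5349, -0.0467, 0.1775] [-1.2, -2.6, 3.8] 0.0218
6.52 [0.5356, -0.0315, 0.1679] [-3.8, -2.1, 5.1] 0.0216
6.78 [0.5364, -0.0184, 0.156] [-2.4, -1.7, 4.2] 0.0215
7.02 [0.537, -0.0073, 0.142] [-2.7, -1.4, 4.3] 0.0216
7.28 [0.5374, 0.0006, 0.1261] [-1.1, -2.1, 3.7] 0.0216
7.52 [0.5376, 0.0052, 0.1093] [-1.9, -2.0, 2.4] 0.0218
back
7.78 [0.5372, -0.0015, 0.1256] [3.1, -7.4, -11.4] 0.0214
8.02 [0.5369, -0.0076, 0.1418] [1.9, -0.4, -8.8] 0.0215
8.28 [0.5364, -0.0175, 0.1564] [2.0, 0.8, -9.8] 0.022
8.52 [0.5356, -0.0309, 0.1682] [-0.4, 3.2, -6.7] 0.0217
8.78 [0.5348, -0.046, 0.1775] [0.6, 3.0, -7.8] 0.0215
9.02 [0.5339, -0.0623, 0.1839] [0.5, 4.1, -7.0] 0.0218
9.28 [0.533, -0.0792, 0.1877] [0.2, 4.7, -6.7] 0.0217
9.52 [0.532, -0.0964, 0.1886] [0.4, 6.1, -2.8] 0.0215
9.78 [0.5311, -0.1138, 0.1866] [-0.7, 5.5, -0.8] 0.0218
```

```bash
f(){ grep -E 'clock|tcp_pos|contact|grip_w' | sed 's/.*: //' | paste -sd' ' | tee -a log.txt; }
python3 -m creep '0 0 0 -8.4 0 2.3 -1; 0 0 0 -16.6 0 5.3 -1' | f
python3 -m creep '0 0 0 -7.9 0 3.7 -1; 0 0 0 -15.5 0 8.1 -1' | f
python3 -m creep '0 0 0 -7.1 0 5 -1; 0 0 0 -13.8 0 10.6 -1' | f
python3 -m creep '0 0 0 -6.1 0 6.2 -1; 0 0 0 -11.7 0 12.9 -1' | f
python3 -m creep '0 0 0 -5 0 7.1 -1; 0 0 0 -9.4 0 14.7 -1' | f
python3 -m creep '0 0 0 -3.7 0 7.9 -1; 0 0 0 -6.6 0 16.1 -1' | f
python3 -m creep '0 0 0 -2.3 0 8.4 -1; 0 0 0 -3.8 0 17 -1' | f
echo back
python3 -m creep '0 0 0 1.5 0 -8.6 -1; 0 0 0 3.8 0 -17 -1' | f
python3 -m creep '0 0 0 2.9 0 -8.2 -1; 0 0 0 6.6 0 -16.1 -1' | f
python3 -m creep '0 0 0 4.4 0 -7.6 -1; 0 0 0 9.4 0 -14.7 -1' | f
python3 -m creep '0 0 0 5.6 0 -6.7 -1; 0 0 0 11.7 0 -12.9 -1' | f
python3 -m creep '0 0 0 6.7 0 -5.6 -1; 0 0 0 13.8 0 -10.6 -1' | f
python3 -m creep '0 0 0 7.6 0 -4.4 -1; 0 0 0 15.5 0 -8.1 -1' | f
python3 -m creep '0 0 0 8.2 0 -3 -1; 0 0 0 16.6 0 -5.3 -1' | f
cat > fit.py <<'E'
import re,numpy as np
D=[]
for l in open("log.txt"):
    n=[float(x) for x in re.findall(r"-?\d+\.?\d*",l)]; D.append(n[:7])
D=np.array([[5.48,.5319,-.0988,.1885,-1.7,-5.7,2.2],[5.72,.5329,-.0809,.1878,-1.8,-5.7,4.2],[5.98,.5339,-.0633,.1841,-3,-4.2,7.5]]+D)
# circle centre fit from TCP path
y,z=D[:,2],D[:,3]; A=np.c_[y,z,np.ones_like(y)]; s=np.linalg.lstsq(A,y*y+z*z,rcond=None)[0]
yc,zc=s[0]/2,s[1]/2; print("centre",yc,zc,"R",np.sqrt(s[2]+yc*yc+zc*zc))
ph=np.arctan2(-(y-yc),z-zc); d=np.sign(np.diff(np.r_[np.radians(12.6),np.unwrap(ph)]))
Fcw=-(-D[:,5]*np.cos(ph)-D[:,6]*np.sin(ph))*-1  # force on tool along cw tangent
T=-0.1*Fcw  # torque applied by tool on wheel, cw +
for a,b,c in zip(np.degrees(ph),d,T): print(f"{a:7.1f} {b:+.0f} {c:+.3f}")
def fit(k):
    M=np.c_[d,np.sin(ph),np.cos(ph)]; c=np.linalg.lstsq(M[k],T[k],rcond=None)[0]
    res=T[k]-M[k]@c
    # gravity cw torque = G*sin(phi+h), applied T = drag*d - G sin(phi+h)
    print("drag",c[0],"G",np.hypot(c[1],c[2]),"heavy angle cw of gripped ball",np.degrees(np.arctan2(-c[2],-c[1])),"rms",res.std())
first=np.r_[True,d[1:]!=d[:-1]]
fit(np.ones(len(d),bool)); fit(~first); 
E
python3 fit.py
```

```text
10.02 [0.5302, -0.1309, 0.1816] [-2.9, 4.8, 1.9] 0.0217
10.28 [0.5292, -0.147, 0.1735] [-3.9, 2.9, 4.9] 0.0215
10.52 [0.5285, -0.1609, 0.1624] [-4.0, 1.9, 4.0] 0.0213
10.78 [0.5278, -0.1725, 0.1491] [-2.9, 1.6, 4.7] 0.022
11.02 [0.5273, -0.1817, 0.1341] [-3.8, -1.1, 5.7] 0.0216
11.28 [0.527, -0.1874, 0.1177] [-3.3, 0.6, 5.4] 0.0219
11.52 [0.5268, -0.1903, 0.1005] [-1.6, 2.6, 3.0] 0.022
back
11.78 [0.527, -0.1852, 0.1179] [4.5, 6.2, -9.8] 0.0219
12.02 [0.5272, -0.1804, 0.1345] [4.3, 1.8, -10.8] 0.0214
12.28 [0.5278, -0.1718, 0.1496] [3.0, -1.5, -8.6] 0.0218
12.52 [0.5284, -0.16, 0.1626] [2.7, -3.5, -7.2] 0.0215
12.78 [0.5292, -0.1457, 0.173] [1.8, -4.5, -5.5] 0.0216
13.02 [0.5301, -0.1302, 0.181] [2.6, -4.1, -6.4] 0.0216
13.28 [0.531, -0.1138, 0.1864] [2.0, -5.1, -5.8] 0.0215
centre -0.09222439601692972 0.09000206782689645 R 0.09897857304286686
    3.8 -1 -0.554
   -6.6 -1 -0.615
  -17.1 -1 -0.622
  -27.5 -1 -0.406
  -37.9 -1 -0.479
  -48.2 -1 -0.426
  -58.5 -1 -0.440
  -68.7 -1 -0.421
  -78.8 -1 -0.274
  -68.6 +1 +0.791
  -58.5 +1 +0.730
  -48.4 +1 +0.786
  -38.1 +1 +0.665
  -27.8 +1 +0.630
  -17.7 +1 +0.603
   -7.6 +1 +0.554
    2.4 +1 +0.598
   12.6 +1 +0.519
   22.9 +1 +0.516
   33.3 +1 +0.511
   43.5 +1 +0.413
   53.6 +1 +0.473
   63.8 +1 +0.463
   73.8 +1 +0.535
   83.9 +1 +0.326
   73.3 -1 -0.760
   63.2 -1 -0.883
   53.2 -1 -0.778
   43.0 -1 -0.747
   32.8 -1 -0.676
   22.7 -1 -0.625
   12.6 -1 -0.624
drag 0.5884671246515888 G 0.19917669468523708 heavy angle cw of gripped ball 1.7769960796242228 rms 0.05546684987730886
drag 0.5906070471493667 G 0.20035347336389417 heavy angle cw of gripped ball 2.950803704757271 rms 0.05705156378043804
```

The fit is consistent: G ≈ 0.20 N m and drag ≈ 0.59 with pad friction included. The heavy side lies almost at the gripped ball, about 2–3° clockwise of it. I'll take that ball clockwise to 82.6°, then regrasp the ball that will be at -61.4° and turn a further 95°. That sweep also gives an independent check.

```bash
python3 -m creep '0 0 0 -16.6 0 5.3 -1; 0 0 0 -32.1 0 13.4 -1; 0 0 0 -45.9 0 24 -1; 0 0 0 -57.6 0 36.9 -1; 0 0 0 -67 0 51.6 -1; 0 0 0 -73.6 0 67.7 -1; 0 0 0 -77.4 0 84.7 -1; 0 0 0 -77.4 0 84.7 -1; 0 0 0 -77.4 0 84.7 1; 0 0 0 -77.4 0 84.7 1'
python3 -m creep '0 0 0 0 0 0 1; 0 0 0 0 0 0 1; 0 0 0 0 0 0 1; 0 0 0 0 0 -50 1; 0 0 0 0 0 -105 1; 0 0 0 0 0 -160 1; 0 0 0 0 0 -170 1; 0 0 0 0 0 -170 1'
python3 -m creep '0 0 0 55 0 0 1; 0 0 0 110 0 0 1; 0 0 0 165 0 0 1; 0 0 0 187 0 0 1; 0 0 0 187 0 0 1; 0 0 0 187 0 0 1'
python3 - <<'E'
from h import *
a,_=grab_frame("scene"); b,_=grab_frame("wrist"); c=cv2.resize(a[110:310,230:450],None,fx=2,fy=2,interpolation=cv2.INTER_CUBIC); b=cv2.resize(b[:, 120:560],None,fx=400/480,fy=400/480)
cv2.imwrite("pics/s5.png",np.hstack([c[:,:420],b])[...,::-1])
print(status.get_obs()["tcp_pos"])
E
```

```text
clock: 14.52
tcp_pos: [0.527, -0.1905, 0.1019]
orientation: [2.283, 2.157, 0.001]
contact_force: [0.3, 0.1, 0.0]
grip_width: 0.0572
gripper_force: 0.0
clock: 15.52
tcp_pos: [0.5267, -0.191, 0.2715]
orientation: [2.283, 2.156, 0.0]
contact_force: [0.7, -0.4, -0.7]
grip_width: 0.0855
gripper_force: 0.0
clock: 16.27
tcp_pos: [0.5367, -0.0058, 0.2699]
orientation: [-2.285, -2.155, 0.003]
contact_force: [0.1, -0.5, 0.1]
grip_width: 0.0851
gripper_force: 0.0
[ 0.53701876 -0.0060861   0.27042509]
```

View pics/s5.png

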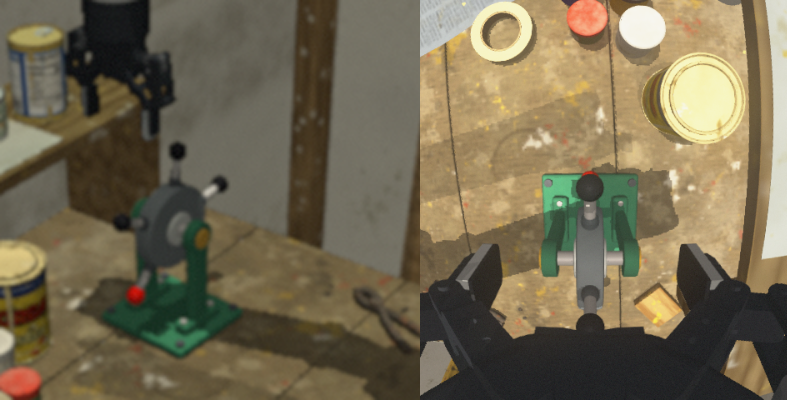

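The top ball is at (178,150) and red is at lower left (136,295), as expected. The open fingers are right over the left ball at (122,222). I'll descend 133 mm and grip.

```bash
python3 -m creep '0 0 0 1 0 50 1; 0 0 0 1 0 90 1; 0 0 0 1 0 115 1; 0 0 0 1 0 133 1; 0 0 0 1 0 133 1; 0 0 0 1 0 133 -1; 0 0 0 1 0 133 -1; 0 0 0 1 0 133 -1; 0 0 0 1 0 133 -1; 0 0 0 1 0 133 -1' 40
python3 -m creep '0 0 0 0 0 0 -1; 0 0 0 0 0 0 -1'
```

```text
clock: 17.62
tcp_pos: [0.5373, -0.003, 0.1387]
orientation: [2.284, 2.157, -0.0]
contact_force: [-3.2, 0.0, 5.1]
grip_width: 0.0213
gripper_force: 38.9
clock: 17.88
tcp_pos: [0.5373, -0.003, 0.1387]
orientation: [2.284, 2.157, -0.0]
contact_force: [-2.6, 0.6, 5.6]
grip_width: 0.0211
gripper_force: 38.9
```

```bash
f(){ grep -E 'clock|tcp_pos|contact|grip_w' | sed 's/.*: //' | paste -sd' ' | tee -a log2.txt; }
python3 -m creep '0 0 0 -4.5 0 -7.4 -1; 0 0 0 -9.6 0 -14.5 -1' | f
python3 -m creep '0 0 0 -5.8 0 -6.6 -1; 0 0 0 -12.1 0 -12.6 -1' | f
python3 -m creep '0 0 0 -6.8 0 -5.5 -1; 0 0 0 -14 0 -10.4 -1' | f
python3 -m creep '0 0 0 -7.6 0 -4.2 -1; 0 0 0 -15.6 0 -7.7 -1' | f
python3 -m creep '0 0 0 -8.3 0 -2.8 -1; 0 0 0 -16.7 0 -4.9 -1' | f
python3 -m creep '0 0 0 -8.7 0 -1.4 -1; 0 0 0 -17.4 0 -2 -1' | f
python3 -m creep '0 0 0 -8.7 0 0.2 -1; 0 0 0 -17.4 0 1.1 -1' | f
python3 -m creep '0 0 0 -8.5 0 1.7 -1; 0 0 0 -16.9 0 4.1 -1' | f
python3 -m creep '0 0 0 -8.1 0 3.2 -1; 0 0 0 -16 0 7 -1' | f
python3 -m creep '0 0 0 -7.4 0 4.5 -1; 0 0 0 -14.5 0 9.6 -1' | f
python3 -m creep '0 0 0 -6.6 0 5.8 -1; 0 0 0 -12.6 0 12.1 -1' | f
python3 -m creep '0 0 0 -5.5 0 6.8 -1; 0 0 0 -10.4 0 14 -1' | f
echo back
python3 -m creep '0 0 0 4.9 0 -7.2 -1; 0 0 0 10.4 0 -14 -1' | f
python3 -m creep '0 0 0 6 0 -6.3 -1; 0 0 0 12.6 0 -12.1 -1' | f
python3 -m creep '0 0 0 7.1 0 -5.1 -1; 0 0 0 14.5 0 -9.6 -1' | f
python3 -m creep '0 0 0 7.9 0 -3.8 -1; 0 0 0 16 0 -7 -1' | f
python3 -m creep '0 0 0 8.4 0 -2.4 -1; 0 0 0 16.9 0 -4.1 -1' | f
python3 -m creep '0 0 0 8.7 0 -0.9 -1; 0 0 0 17.4 0 -1.1 -1' | f
python3 -m creep '0 0 0 8.7 0 0.6 -1; 0 0 0 17.4 0 2 -1' | f
python3 -m creep '0 0 0 8.4 0 2.1 -1; 0 0 0 16.7 0 4.9 -1' | f
sed 's/log.txt/log2.txt/; s/^D=np.array.*/D=np.array(D)/; s/12.6/-61.4/' fit.py > fit2.py; python3 fit2.py
```

```text
18.12 [0.5367, -0.0119, 0.153] [0.0, 3.3, -1.6] 0.0215
18.38 [0.536, -0.0252, 0.1657] [0.1, 2.3, -3.1] 0.0215
18.62 [0.5351, -0.0399, 0.1758] [0.5, 1.0, -4.2] 0.0213
18.88 [0.5343, -0.0552, 0.1834] [2.2, 1.3, -6.0] 0.021
19.12 [0.5332, -0.0728, 0.1879] [2.4, -5.7, -8.3] 0.0168
19.38 [0.5332, -0.089, 0.1912] [-0.0, -0.8, -0.8] 0.0002
19.62 [0.5317, -0.1062, 0.1894] [0.1, -0.2, 0.5] -0.0
19.88 [0.5305, -0.1232, 0.1849] [0.3, 0.1, -0.5] -0.0
20.12 [0.5296, -0.1391, 0.1778] [-0.1, -0.7, 0.7] -0.0001
20.38 [0.5289, -0.1519, 0.168] [1.0, 6.8, -1.5] 0.0005
20.62 [0.5282, -0.1634, 0.1558] [-0.1, 5.5, 1.2] 0.0001
20.88 [0.5279, -0.1744, 0.1421] [0.6, 4.1, 1.1] 0.0003
back
21.12 [0.5283, -0.1658, 0.1571] [0.0, -0.5, -0.4] -0.0002
21.38 [0.5291, -0.1527, 0.1694] [-0.6, 0.5, -0.2] 0.0
21.62 [0.5297, -0.1381, 0.1785] [0.3, -0.0, 0.0] -0.0
21.88 [0.5304, -0.1227, 0.1852] [0.4, -4.3, -3.2] 0.0004
22.12 [0.5309, -0.1064, 0.1888] [-0.2, -5.6, -3.8] 0.0001
22.38 [0.5317, -0.0891, 0.1897] [0.3, -6.1, -4.2] -0.0002
22.62 [0.5323, -0.0725, 0.1874] [-0.3, -8.0, -5.5] 0.0002
22.88 [0.5331, -0.0567, 0.1826] [-1.7, -8.2, -2.4] -0.0
centre -0.09056699466377872 0.09135223669517045 R 0.09876639773369886
  -51.9 +1 +0.329
  -41.3 +1 +0.377
  -31.0 +1 +0.302
  -21.0 +1 +0.337
  -10.4 +1 -0.410
   -0.9 +1 -0.079
    9.1 +1 -0.012
   19.2 +1 -0.007
   29.3 +1 -0.027
   38.7 +1 +0.437
   48.5 +1 +0.454
   58.8 +1 +0.306
   48.8 -1 -0.063
   38.5 -1 +0.027
   28.6 -1 -0.000
   18.9 -1 -0.510
    9.2 -1 -0.614
   -0.9 -1 -0.604
  -10.7 -1 -0.685
  -20.4 -1 -0.685
drag 0.2921380406017852 G 0.25444698489394585 heavy angle cw of gripped ball 133.03643141456809 rms 0.2449559747768654
drag 0.29170676240917953 G 0.2923600078503122 heavy angle cw of gripped ball 133.51263869519732 rms 0.24306854515305687
```

The ball slipped out at about -11°, and the shut fingers then pushed on something. Before it slipped, the readings (0.33 against a drag of 0.59, so gravity was helping) agree with the estimate. I'll look at the wheel's state.

```bash
python3 - <<'E'
from h import *
a,_=grab_frame("scene"); b,_=grab_frame("wrist"); c=cv2.resize(a[150:300,260:370],None,fx=3.6,fy=3.6,interpolation=cv2.INTER_CUBIC); b=cv2.resize(b[:, 150:530],(427,540))
cv2.imwrite("pics/s6.png",np.hstack([c[:540],b])[:,:800,::-1])
print(status.get_obs()["tcp_pos"])
E
```

```text
[ 0.53319496 -0.0551829   0.18254921]
```

View pics/s6.png

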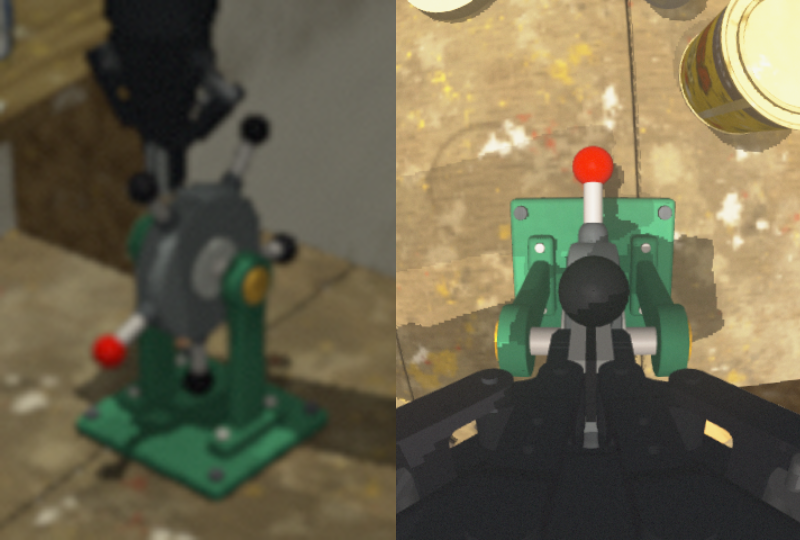

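Red is now at lower left (110,351). The other balls are at (143,185), (254,128), (283,249) and (199,381), with the shut fingers resting beside the upper-left ball. I'll fit the wheel angle from these.

```bash
python3 - <<'E'
from h import *
from scipy.optimize import least_squares
L=np.array([(110,351),(143,185),(254,128),(283,249),(199,381)])/3.6+[260,150]; off=np.radians([0,72,144,216,288]); m=camera_model("scene")
def f(q):
    a=q[0]+off; X=np.stack([.5312-.0058*np.sin(a),-.0919-.0998*np.sin(a),.145+.1*np.cos(a)],1)
    return (cv2.projectPoints(X,m["rvec"],m["tvec"],m["K"],None)[0][:,0]-L).ravel()
s=least_squares(f,[-1.9],loss="soft_l1"); print(np.degrees(s.x[0]+off)); print(s.fun.reshape(-1,2).round(1))
E
```

```text
[-106.19657038  -34.19657038   37.80342962  109.80342962  181.80342962]
[[ 0.2 -0.3]
 [ 0.7  0.5]
 [ 1.   0.3]
 [ 0.7  0. ]
 [ 0.5 -0.5]]
```

```bash
python3 -m creep '0 0 0 -2 0 0 -1; 0 0 0 -2 0 -45 -1; 0 0 0 -2 0 -90 1; 0 0 0 18 0 -90 1; 0 0 0 18 0 -90 1; 0 0 0 18 0 -90 1; 0 0 0 18 0 -90 1; 0 0 0 18 0 -90 1' 80
```

```text
clock: 23.98
tcp_pos: [0.5353, -0.0369, 0.273]
orientation: [-2.284, -2.156, 0.001]
contact_force: [-1.2, 0.3, 0.3]
grip_width: 0.0853
gripper_force: 0.0
```

```bash
python3 -m creep '0 0 0 0 0 45 1; 0 0 0 0 0 80 1; 0 0 0 0 0 100 1; 0 0 0 0 0 111 1; 0 0 0 0 0 111 1; 0 0 0 0 0 111 -1; 0 0 0 0 0 111 -1; 0 0 0 0 0 111 -1; 0 0 0 0 0 111 -1; 0 0 0 0 0 111 -1' 80
python3 -m creep '0 0 0 0 0 0 -1; 0 0 0 0 0 0 -1'
```

```text
clock: 25.22
tcp_pos: [0.5354, -0.0363, 0.163]
orientation: [2.284, 2.157, -0.0]
contact_force: [-2.4, -0.0, 5.6]
grip_width: 0.0209
gripper_force: 77.8
clock: 25.48
tcp_pos: [0.5354, -0.0363, 0.1629]
orientation: [2.284, 2.157, -0.0]
contact_force: [-3.0, 0.1, 6.4]
grip_width: 0.0208
gripper_force: 77.8
```

```bash
f(){ grep -E 'clock|tcp_pos|contact|grip_w' | sed 's/.*: //' | paste -sd' ' | tee -a log3.txt; }
python3 -m creep '0 0 0 -7.4 0 -4.6 -1; 0 0 0 -15.2 0 -8.5 -1' | f
python3 -m creep '0 0 0 -8.1 0 -3.2 -1; 0 0 0 -16.5 0 -5.7 -1' | f
python3 -m creep '0 0 0 -8.5 0 -1.8 -1; 0 0 0 -17.2 0 -2.8 -1' | f
```

```text
25.72 [0.5346, -0.0498, 0.1712] [-0.9, 5.5, -1.2] 0.0209
25.98 [0.5337, -0.0662, 0.1769] [0.1, 7.0, -0.5] 0.0206
26.22 [0.5325, -0.0862, 0.1794] [0.6, -7.3, -2.7] 0.0114
```

```bash
cat > ang.py <<'E'
from h import *
def red_angle():
    m=camera_model("scene"); R=cv2.Rodrigues(np.array(m["rvec"]))[0]; t=np.array(m["tvec"])
    p,_=grab_frame("scene"); h=cv2.cvtColor(p,cv2.COLOR_RGB2HSV)
    M=np.zeros((480,640),bool); M[165:275,275:355]=1
    k=M&((h[...,0]<8)|(h[...,0]>172))&(h[...,1]>150)&(h[...,2]>70)
    n,l,s,c=cv2.connectedComponentsWithStats(k.astype(np.uint8))
    if n<2: print("no red"); return
    i=1+np.argmax(s[1:,4]); u=c[i]
    ray=R.T@np.linalg.inv(m["K"])@np.r_[u,1]; C=-R.T@t
    ax=np.array([.9983,-.058,0]); A=np.array([.5312,-.0919,.145])
    X=C+ray*((A-C)@ax)/(ray@ax); d=X-A; yl=d@np.array([.058,.9983,0])
    print("red px",u.round(1),s[i,4],"pt",X.round(4),"R",np.hypot(yl,d[2]).round(4),"red angle",np.degrees(np.arctan2(-yl,d[2])).round(1))
o=status.get_obs(); print(o["clock"],o["tcp_pos"],o["contact_force"].round(1),o["grip_width"],o["gripper_force"])
red_angle()
E
python3 ang.py
```

```text
26.225 [ 0.53253778 -0.08623114  0.17942939] [ 0.6 -7.3 -2.7] 0.01140830605143374 5.294979996979237
red px [288.1 234.9] 64 pt [0.5372 0.0117 0.1567] R 0.1045 red angle -83.6
```

The wheel is known numerically: red is at -83.6° and the ball I was turning by is at -11.6°. The pads crept off it because the ball spins between them. I'll regrasp and turn the tool together with the wheel so there is no spin.

```bash
python3 -m creep '0 0 0 0 0 0 1; 0 0 0 0 0 0 1; 0 0 0 0 0 -45 1; 0 0 0 0 0 -95 1; 0 0 0 14 0 -95 1; 0 0 0 14 0 -95 1; 0 0 0 14 0 -95 1' 60; python3 ang.py
```

```text
clock: 27.15
tcp_pos: [0.5326, -0.0714, 0.273]
orientation: [-2.282, -2.157, 0.003]
contact_force: [-0.4, -0.0, 0.1]
grip_width: 0.0855
gripper_force: 0.0
27.15 [ 0.53256511 -0.0713774   0.27298861] [-0.4 -0.   0.1] 0.08548160230651662 0.0
red px [287.9 235.3] 63 pt [0.5373 0.0124 0.156 ] R 0.105 red angle -84.0
```

```bash
python3 -m creep '0 0 0 0 0 40 1; 0 0 0 0 0 70 1; 0 0 0 0 0 90 1; 0 0 0 0 0 90 1; 0 0 0 0 0 90 -1; 0 0 0 0 0 90 -1; 0 0 0 0 0 90 -1; 0 0 0 0 0 90 -1; 0 0 0 0 0 90 -1; 0 0 0 0 0 90 -1' 60
python3 -m creep '0 0 0 0 0 0 -1; 0 0 0 0 0 0 -1'; python3 ang.py
python3 -c "
import numpy as np
c=np.array([-20.5,38.])
for D in range(5,55,5):
    a=np.radians(D);R=np.array([[np.cos(a),np.sin(a)],[-np.sin(a),np.cos(a)]]);print(D,a.round(3),(c-R@c).round(1))"
```

```text
clock: 28.45
tcp_pos: [0.5334, -0.0713, 0.1852]
orientation: [2.284, 2.157, -0.0]
contact_force: [-3.3, -0.4, 5.6]
grip_width: 0.0209
gripper_force: 58.3
clock: 28.7
tcp_pos: [0.5334, -0.0713, 0.1852]
orientation: [2.284, 2.157, -0.0]
contact_force: [-2.8, 0.2, 5.6]
grip_width: 0.0205
gripper_force: 58.3
28.7 [ 0.53343153 -0.07128962  0.18520414] [-2.8  0.2  5.6] 0.020515324674145657 58.33896338939667
red px [287.9 235.1] 65 pt [0.5373 0.0123 0.1564] R 0.105 red angle -83.8
5 0.087 [-3.4 -1.6]
10 0.175 [-6.9 -3. ]
15 0.262 [-10.5  -4. ]
20 0.349 [-14.2  -4.7]
25 0.436 [-18.   -5.1]
30 0.524 [-21.7  -5.2]
35 0.611 [-25.5  -4.9]
40 0.698 [-29.2  -4.3]
45 0.785 [-32.9  -3.4]
50 0.873 [-36.4  -2.1]
```

```bash
python3 -m creep '0 0.087 0 -3.4 0 -1.6 -1; 0 0.175 0 -6.9 0 -3 -1; 0 0.262 0 -10.5 0 -4 -1; 0 0.349 0 -14.2 0 -4.7 -1; 0 0.349 0 -14.2 0 -4.7 -1'; python3 ang.py
```

```text
clock: 29.38
tcp_pos: [0.5325, -0.0883, 0.1892]
orientation: [-2.097, -1.972, -0.369]
contact_force: [-3.3, -3.4, 4.8]
grip_width: 0.0215
gripper_force: 61.1
29.375 [ 0.53254341 -0.08831601  0.18919619] [-3.3 -3.4  4.8] 0.0214563142723032 61.134769320487976
red px [290.1 220.8] 72 pt [0.5367 0.0025 0.1923] R 0.1058 red angle -63.4
```

The wheel followed 20.4° with no slip. Now the remaining 25°.

```bash
python3 -m creep '0 0.087 0 -3.4 0 -1.6 -1; 0 0.175 0 -6.9 0 -3 -1; 0 0.262 0 -10.5 0 -4 -1; 0 0.349 0 -14.2 0 -4.7 -1; 0 0.436 0 -18 0 -5.1 -1; 0 0.436 0 -18 0 -5.1 -1; 0 0.436 0 -18 0 -5.1 -1'; python3 ang.py
```

```text
clock: 30.3
tcp_pos: [0.5316, -0.1049, 0.1874]
orientation: [-1.82, -1.718, -0.75]
contact_force: [-2.0, -4.5, -0.5]
grip_width: 0.0212
gripper_force: 62.1
30.3 [ 0.53159899 -0.10485451  0.18744661] [-2.  -4.5 -0.5] 0.021193311788751206 62.08408713340759
red px [296.5 205.3] 86 pt [ 0.5353 -0.0217  0.2244] R 0.1061 red angle -41.5
```

Red is at -41.5°, which puts the heavy side at about 175–177°, straight down to within a few degrees. I'll hold briefly, confirm the wheel is still, and hand in.

```bash
python3 -m creep '0 0 0 0 0 0 -1; 0 0 0 0 0 0 -1; 0 0 0 0 0 0 -1; 0 0 0 0 0 0 -1'; python3 ang.py; python3 -c "
from bench import r; print(r.hand_in())"
```

```text
clock: 30.85
tcp_pos: [0.5317, -0.1038, 0.1881]
orientation: [-1.816, -1.717, -0.752]
contact_force: [-2.1, -3.2, 3.1]
grip_width: 0.0211
gripper_force: 62.2
30.85 [ 0.53166227 -0.10383672  0.18807579] [-2.1 -3.2  3.1] 0.021140747683097937 62.229870557785034
red px [296.5 205.6] 82 pt [ 0.5353 -0.0213  0.2237] R 0.1058 red angle -42.0
the job is handed in; nothing more can be done
None
```

I handed the job in at 30.9 s with the gripper still holding a ball at 62 N and the wheel at rest; I estimate the heavy side is within about 5° of straight down, and the hand-in gave no verdict.

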